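Sort the bench handful into its wooden trays

TASK

Put the loose things in front of you away in the three wooden trays, all standing upright: the two round metal weights in the tray with two large bays, the two glass vials in the tray with two small bays, one in each bay, and the black loupe in the tray with a single bay. Set each thing down gently rather than dropping it, keep the vials upright all the while, and leave the petri dish and the eraser where they lie.

Things in the scene. Friction and masses are not known exactly. Their poses are not given: they have to be found in the camera images.
- weight_tall: Taller conservation weight, brass-coloured: a disc 49 mm across and 31 mm high with a round grip knob on top, at most 18 mm across, from 31 to 49 mm height; about 0.35 kg. Loose, stands upright on the table at the start; origin at the centre of its underside, z up the axis.
- weight_low: Lower conservation weight, grey metal: a disc 47 mm across and 23 mm high with a round grip knob on top, at most 18 mm across, from 23 to 41 mm height; about 0.3 kg. Loose, stands upright on the table at the start; origin at the centre of its underside, z up the axis.
- vial_a: Glass sample vial with black cap: 21 mm across up to 40 mm height, the cap 18 mm across above that, 51 mm high in all; 15 g. Loose, stands upright on the table at the start; origin at the centre of its underside, z up the axis. The two vials are alike and interchangeable.
- vial_b: The second glass sample vial, same shape, sizes and origin as vial_a (21 mm across, 51 mm high, 15 g), upright at the start.
- loupe: Black round stand loupe, 34 mm high: 42 mm across up to 15 mm height, about 40 mm at 15 to 19 mm, narrower (36 mm and less) above; 45 g. Loose, stands upright on the table at the start; origin at the centre of its underside, z up the axis.
- weight_tray: Tray with two large bays, outside 92 x 178 x 14 mm, fixed to the table, light wood, felt-lined; origin at the centre of its underside, z up. Walls 6 mm thick and 14 mm high, floor 5 mm thick (so bay floors lie 5 mm above the table). Two square bays of 80 x 80 mm inside, side by side along the tray's y axis, centred at y = +43 and -43 mm, x = 0. One weight goes in each, either way round.
- vial_tray: Tray with two small bays, outside 62 x 118 x 14 mm, fixed to the table, light wood, felt-lined; origin at the centre of its underside, z up. Walls 6 mm thick and 14 mm high, floor 5 mm thick (so bay floors lie 5 mm above the table). Two square bays of 50 x 50 mm inside, side by side along the tray's y axis, centred at y = +28 and -28 mm, x = 0. One vial goes in each, either way round.
- loupe_tray: Tray with one bay, outside 84 x 84 x 14 mm, fixed to the table, light wood, felt-lined; origin at the centre of its underside, z up. Walls 6 mm thick and 14 mm high, floor 5 mm thick (so bay floors lie 5 mm above the table). One square bay of 72 x 72 mm inside, centred on the tray.
- dish: Glass petri dish, 60 mm across, 13 mm high, loose bystander lying between the trays; origin at the centre of its underside. Not to be moved.
- rubber: Eraser in a card sleeve, 23 x 52 x 13 mm (x, y, z), loose bystander lying between the trays; origin at the centre of its underside. Not to be moved.
Mind the look-alikes: they are no part of the job. Of the things that look like the weight_tall, the largest one is meant.

How it is judged (in metres and radians):
At the end, for the whole second after the job is handed in: One weight in each large bay (within 18 mm of its centre in tray x and y), one vial in each small bay and the loupe in the single bay (within 17 mm), all on the bay floor, tilted under 0.12 rad and at rest (under 0.02 m/s); petri dish and eraser within 15 mm of their start (((x of weight_tall in the frame of weight_tray between -0.018 and 0.018 m and y of weight_tall in the frame of weight_tray between 0.025 and 0.061 m and z of weight_tall in the frame of weight_tray between 0.001 and 0.009 m and x of weight_low in the frame of weight_tray between -0.018 and 0.018 m and y of weight_low in the frame of weight_tray between -0.061 and -0.025 m and z of weight_low in the frame of weight_tray between 0.001 and 0.009 m) or (x of weight_tall in the frame of weight_tray between -0.018 and 0.018 m and y of weight_tall in the frame of weight_tray between -0.061 and -0.025 m and z of weight_tall in the frame of weight_tray between 0.001 and 0.009 m and x of weight_low in the frame of weight_tray between -0.018 and 0.018 m and y of weight_low in the frame of weight_tray between 0.025 and 0.061 m and z of weight_low in the frame of weight_tray between 0.001 and 0.009 m)) and ((x of vial_a in the frame of vial_tray between -0.017 and 0.017 m and y of vial_a in the frame of vial_tray between 0.011 and 0.045 m and z of vial_a in the frame of vial_tray between 0.001 and 0.009 m and x of vial_b in the frame of vial_tray between -0.017 and 0.017 m and y of vial_b in the frame of vial_tray between -0.045 and -0.011 m and z of vial_b in the frame of vial_tray between 0.001 and 0.009 m) or (x of vial_a in the frame of vial_tray between -0.017 and 0.017 m and y of vial_a in the frame of vial_tray between -0.045 and -0.011 m and z of vial_a in the frame of vial_tray between 0.001 and 0.009 m and x of vial_b in the frame of vial_tray between -0.017 and 0.017 m and y of vial_b in the frame of vial_tray between 0.011 and 0.045 m and z of vial_b in the frame of vial_tray between 0.001 and 0.009 m)) and x of loupe in the frame of loupe_tray between -0.017 and 0.017 m and y of loupe in the frame of loupe_tray between -0.017 and 0.017 m and z of loupe in the frame of loupe_tray between 0.001 and 0.009 m and angle between each of weight_tall, weight_low, vial_a, vial_b, loupe's own z axis and vertical below 0.12 rad and linear speed of each of weight_tall, weight_low, vial_a, vial_b, loupe below 0.02 m/s and distance of each of dish, rubber from where it was at the start of the episode below 0.015 m); the robot touches nothing.
It fails at once if a vial is tipped more than 0.6 rad (angle between any of vial_a, vial_b's own z axis and vertical above 0.6 rad).
It fails at once if the petri dish or the eraser is moved more than 15 mm (distance of any of dish, rubber from where it was at the start of the episode above 0.015 m).
It fails at once if a thing is dropped: it falls freely, touching nothing, with its underside more than 30 mm above the table ((height (world z) of weight_tall above 0.03 m and contact force between weight_tall and anything else below 0.02 N) or (height (world z) of weight_low above 0.03 m and contact force between weight_low and anything else below 0.02 N) or (height (world z) of vial_a above 0.03 m and contact force between vial_a and anything else below 0.02 N) or (height (world z) of vial_b above 0.03 m and contact force between vial_b and anything else below 0.02 N) or (height (world z) of loupe above 0.03 m and contact force between loupe and anything else below 0.02 N)).
It also fails if it takes over 112 s, if anything falls off the work surface, if the arm or the gripper's body presses on something with over 40 N, if the wrist force passes 120 N, or if a joint passes its speed limit or range.

ROBOT

A 7-joint arm with a two-finger parallel gripper is mounted at the origin on a cart in front of the work surface, level with it; the furniture and walls round the work are solid. World frame = base frame: x ahead of the robot, y to its left, z up, the work surface at z = 0. Lengths are in mm, angles in rad, forces in N, time in s.
With the tool pointing down it reaches from about 425 to 925 mm from the base axis. Payload 6.8 kg.
Tool frame: the origin (TCP) lies midway between the tips of the shut fingers; the grasp point (between the pads) lies 19 mm behind it; z points along the fingers, x is the direction in which the jaws open and shut, and the axes are right-handed (so a half turn about z gives the same grasp; the last joint's range is limited). The gripper opens to 88 mm and grips with 3 to 60 N. Pads are 20 mm wide; open, the fingers measure 115 mm over their backs; the gripper's body (75 mm by 178 mm) begins 61 mm behind the grasp point.
Start: joints at [1.043, 0.477, 0.022, 1.555, -0.011, 1.109, -0.083], TCP at [275.126, -616.403, 222.664] pointing down, gripper open.
Joint ranges: [-2.96, 2.96], [-0.34, 2.1], [-1.41, 1.46], [0.24, 2.44], [-1.37, 4.51], [0.17, 1.92], [-2.96, 2.96]. Speed limits (rad/s): [2.39, 2.39, 3.14, 3.14, 3.14, 3.14, 3.14].

INTERFACE

Orientations are given as a rotation vector (axis times angle).
In Python, from cell import manip, solver, optics, sign_off, readout gives the robot as it stands. The module is installed in compiled form; this text tells all that it offers. Calls block until the motion is done:
- manip.move_to(position, orientation): joint-space move of the TCP to a pose.
- manip.move_straight(position, frame=None, vel=150, contact_N=None): straight line of the TCP; frame=None keeps the orientation; vel is the mean speed in mm/s. With contact_N (N) it stops when the force on the tool has changed by that much, and returns True; else False.
- manip.goto_joints(angles): joint-space move.
- manip.move_gripper(opening, strength=None): finger opening in mm; strength is the grip in N (None keeps the last); returns when the fingers have stopped.
- manip.wait(seconds).
- solver.inverse_kinematics(position, orientation): joint angles nearest the present ones, or None.
- optics.read_camera(name): name is "scene" or "top" or "wrist"; returns the picture (420x560x3 uint8, blue, green, red); there is no depth.
- optics.camera_params(name): a dict with "mtx" (3x3 intrinsics, pixels), "rvec" (rotation vector, rad) and "tvec" (3), from world to camera coordinates, as OpenCV has them. Camera axes: x right, y down, z forward; pixel columns grow to the right and rows downward; lengths in mm; the calibration is good to about 2 mm. A picture is of the moment at which its call begins: read the wrist's pose just before it. camera_params takes no time and is no camera call; for the wrist camera it gives the pose at the moment of the call.
A pose or a line that the arm cannot do raises manip.IKError and nothing moves.
- sign_off(): hands the job in, once; it reports no verdict.
Readings, each from a call of its own:
- readout.current_time(): time.
- readout.current_qpos(): joint angles.
- readout.current_joint_vel(): joint speeds.
- readout.current_joint_torque(): joint torques, N m.
- readout.current_ee_pos(): TCP position.
- readout.current_orientation(): TCP orientation.
- readout.current_contact_force(): force on the tool from outside, world axes, zero at the start.
- readout.current_wrist_torque(): the same for the moment, N m.
- readout.current_gripper_width(): finger opening in mm.
Only numpy, scipy, OpenCV 4.12 (cv2) and the standard library are available. Lean on these libraries where they do the work, as an engineer would, in place of code of your own. Each camera call takes 0.05 s, during which the arm holds its last target.

## Working session

There is one attempt and no reset: what is moved stays moved. The work goes in short steps, each a Python script; the robot and the scene stay as the last script left them, time stands still between calls to the robot, and variables do not carry over. Pictures are saved under pics/ and viewed, and the job is handed in when it is done.

```bash
mkdir -p pics; ls
python3 - <<'E'
from cell import manip, solver, optics, sign_off, readout
import cv2
for n in ("scene","top","wrist"):
    p=optics.camera_params(n); print(n,p)
    cv2.imwrite(f"pics/{n}0.png",optics.read_camera(n))
print(readout.current_time(),readout.current_ee_pos(),readout.current_orientation())
E
```

```text
pics
scene {'mtx': array([[473.4314437 ,   0.        , 275.54863632],
       [  0.        , 473.4314437 , 205.00341912],
       [  0.        ,   0.        ,   1.        ]]), 'rvec': array([ 1.98387915, -0.8067467 ,  0.46962909]), 'tvec': array([-352.42034442,  195.99273945,  866.23121985])}
top {'mtx': array([[383.02393072,   0.        , 276.64571108],
       [  0.        , 383.02393072, 207.29032428],
       [  0.        ,   0.        ,   1.        ]]), 'rvec': array([ 2.09922767, -2.12970422,  0.17973341]), 'tvec': array([ 23.76816259, 466.86844557, 806.22967467])}
wrist {'mtx': array([[330.05688734,   0.        , 278.81875556],
       [  0.        , 330.05688734, 211.4318934 ],
       [  0.        ,   0.        ,   1.        ]]), 'rvec': array([-2.45672686,  1.5939224 ,  0.19868777]), 'tvec': array([-675.00825648,  -29.73477265,  387.5785268 ])}
0.15 [ 274.92204649 -615.99533256  221.94520833] [-2.63498606e+00  1.70946532e+00  1.86018813e-03]
```

View pics/scene0.png

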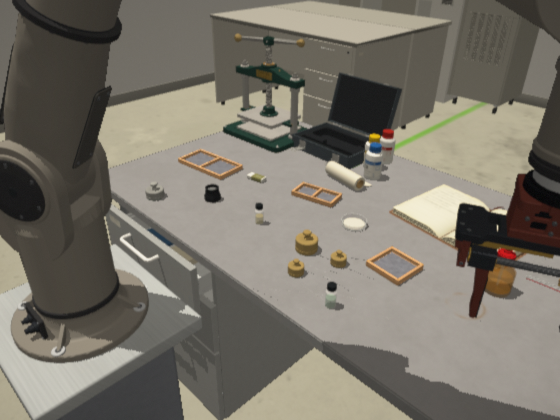

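View pics/top0.png

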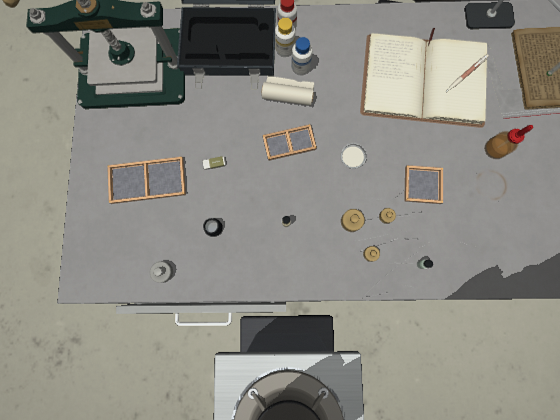

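View pics/wrist0.png

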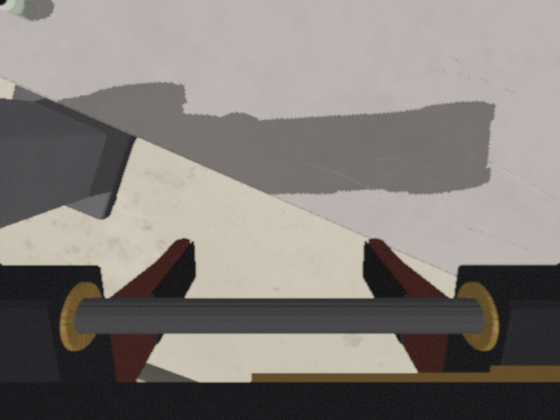

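The three brass weights are at top pixels (353,219), (388,215) and (372,253); the first is the largest. The grey weight is at (162,271), the loupe at (213,227), and the vials at (288,220) and (426,263). Next I'll enlarge the crops.

Run:
```python
import cv2
t=cv2.imread("pics/top0.png")
cv2.imwrite("pics/c1.png",cv2.resize(t[125:295,95:295],None,fx=4,fy=4,interpolation=cv2.INTER_CUBIC)[:600])
cv2.imwrite("pics/c1b.png",cv2.resize(t[195:295,95:295],None,fx=4,fy=4,interpolation=cv2.INTER_CUBIC))
cv2.imwrite("pics/c2.png",cv2.resize(t[130:280,260:460],None,fx=4,fy=4,interpolation=cv2.INTER_CUBIC))
s=cv2.imread("pics/scene0.png")
cv2.imwrite("pics/c3.png",cv2.resize(s[190:310,230:430],None,fx=4,fy=4,interpolation=cv2.INTER_CUBIC))
cv2.imwrite("pics/c4.png",cv2.resize(s[140:240,130:330],None,fx=4,fy=4,interpolation=cv2.INTER_CUBIC))
```

```text
(no output)
```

View pics/c1.png

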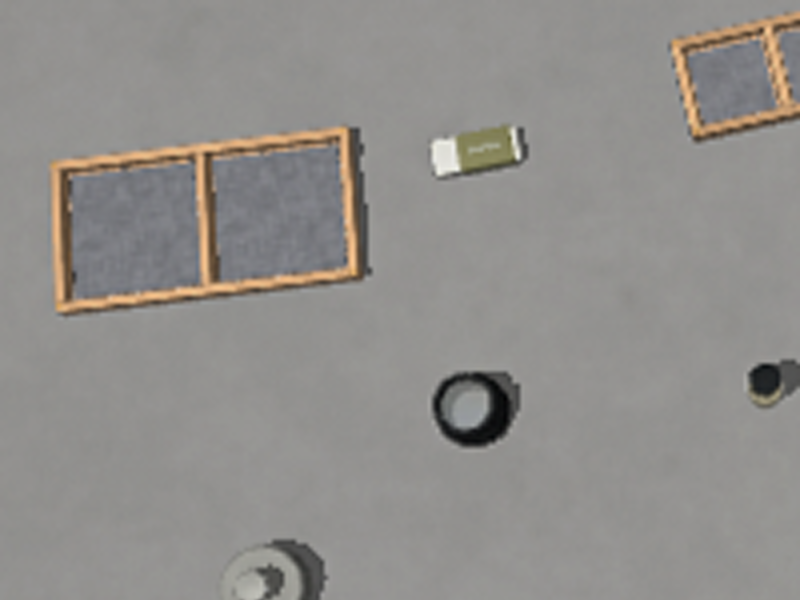

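View pics/c2.png

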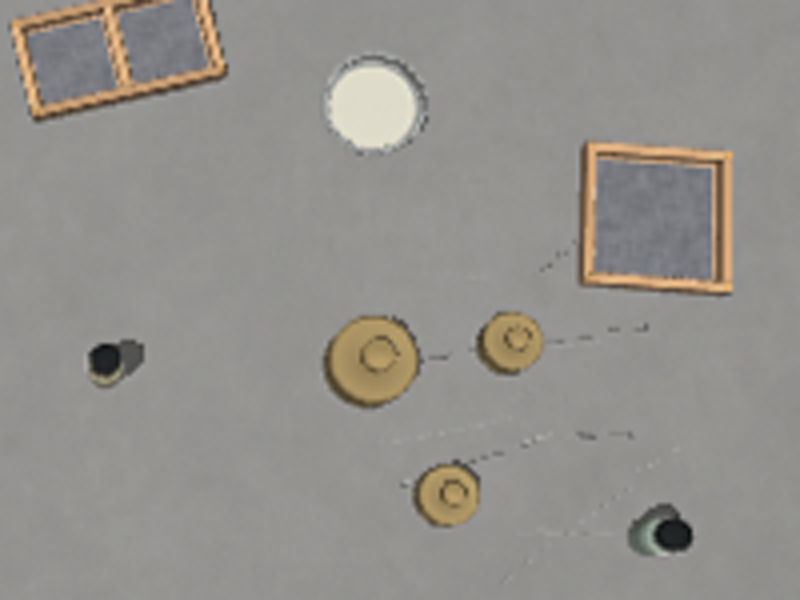

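View pics/c3.png

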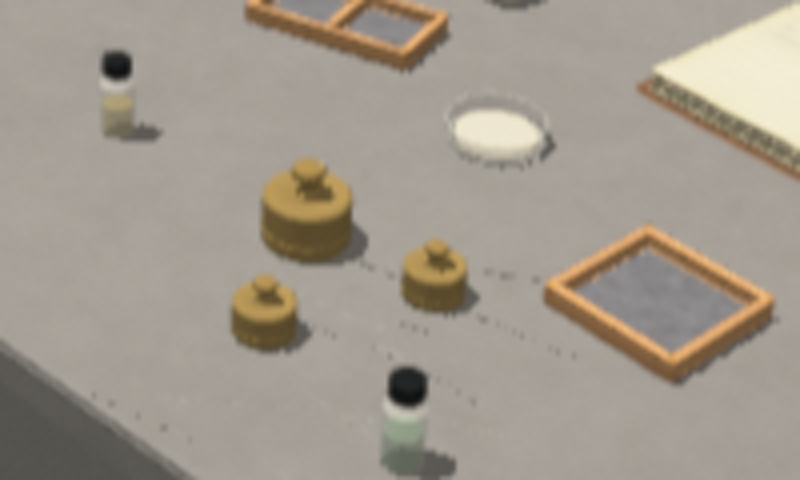

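View pics/c4.png

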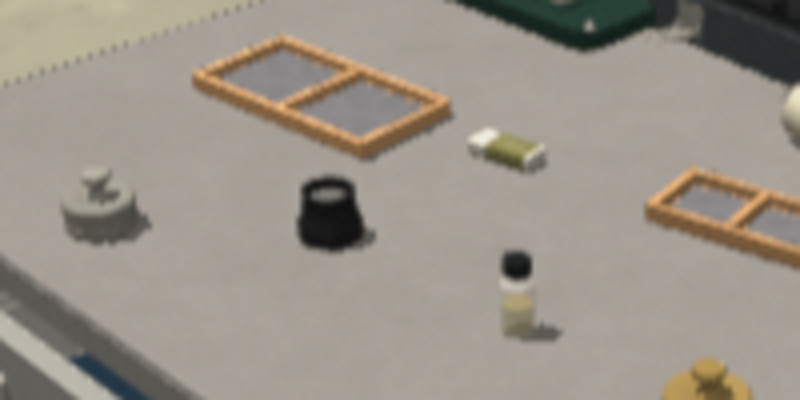

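View pics/c1b.png

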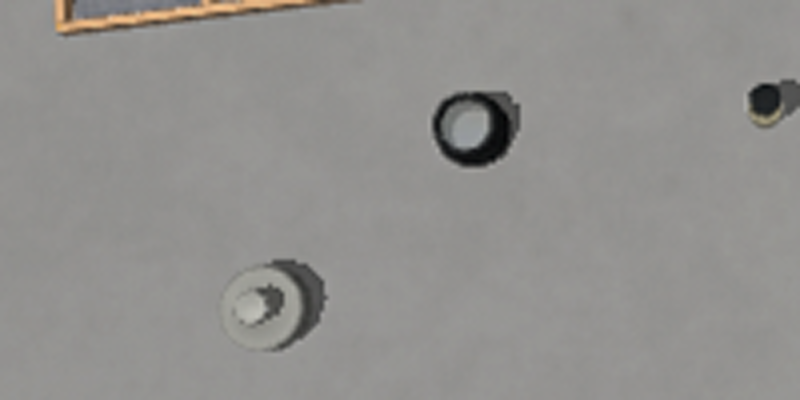

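```bash
cat > h.py <<'E'
import numpy as np, cv2
from cell import manip, solver, optics, sign_off, readout
def ray(cam,px,z,p=None):
    p=p or optics.camera_params(cam)
    R,_=cv2.Rodrigues(p["rvec"]); t=np.asarray(p["tvec"]).ravel()
    u=cv2.undistortPoints(np.array([[px]],float),p["mtx"],None).ravel()
    d=R.T@np.array([u[0],u[1],1]); c=-R.T@t
    return c+d*(z-c[2])/d[2]
def proj(cam,X,p=None):
    p=p or optics.camera_params(cam)
    return cv2.projectPoints(np.array([X],float),p["rvec"],p["tvec"],p["mtx"],None)[0].ravel()
E
python3 - <<'E'
from h import *
np.set_printoptions(precision=1,suppress=True)
def f(c,o): return [(c[0]+.5)/4-.5+o[0],(c[1]+.5)/4-.5+o[1]]
C1=(95,125);C1b=(95,195);C2=(260,130);S3=(230,190);S4=(130,140)
for n,px,cam,z in [("tall knob",f((379,354),C2),"top",49),("tall knob scene",f((309,168),S3),"scene",45),
 ("vial1 cap",f((105,359),C2),"top",51),("vial1 sc",f((117,58),S3),"scene",50),("vial1 base sc",f((118,131),S3),"scene",0),
 ("vial2 cap",f((674,535),C2),"top",51),("vial2 sc",f((407,378),S3),"scene",50),
 ("low knob",f((252,305),C1b),"top",40),("low disc",f((263,307),C1b),"top",20),("low knob sc",f((97,174),S4),"scene",38),
 ("loupe base",f((472,409),C1),"top",8),("loupe top",f((467,405),C1),"top",34),("loupe sc top",f((328,188),S4),"scene",32),
 ("dish",f((376,104),C2),"top",7),("rubber",f((477,150),C1),"top",10),
 ("small1",f((516,338),C2),"top",33),("small2",f((454,492),C2),"top",33)]:
    r=ray(cam,px,z); print(n,r,np.hypot(r[0],r[1]))
img=cv2.imread("pics/top0.png"); hsv=cv2.cvtColor(img,cv2.COLOR_BGR2HSV)
m=cv2.inRange(hsv,(8,90,120),(20,255,255))
n,l,st,ce=cv2.connectedComponentsWithStats(m)
for i in range(1,n):
    if st[i,4]>80 and 130<ce[i][1]<200 and ce[i][0]<460:
        ys,xs=np.where(l==i); P=np.array([ray("top",(x,y),13)[:2] for x,y in zip(xs,ys)],np.float32)
        print(ce[i],cv2.minAreaRect(P))
E
```

```text
tall knob [ 439.4 -152.7   49. ] 465.1543099441971
tall knob scene [ 440.4 -150.3   45. ] 465.3810629524634
vial1 cap [438.6  -2.9  51. ] 438.63600490176293
vial1 sc [439.2   0.3  50. ] 439.23531968960657
vial1 base sc [438.5  -0.6   0. ] 438.54518488002753
vial2 cap [ 339.2 -303.7   51. ] 455.2967343780636
vial2 sc [ 339.8 -301.5   50. ] 454.3413822987792
low knob [331.3 277.9  40. ] 432.46573648790456
low disc [330.7 278.3  20. ] 432.206719156175
low knob sc [330.2 280.1  38. ] 432.95959409455213
loupe base [430.6 165.6   8. ] 461.3222863266678
loupe top [429.2 163.6  34. ] 459.3356103100475
loupe sc top [432.3 171.7  32. ] 465.1092096378308
dish [ 595.9 -166.4    7. ] 618.7062711657067
rubber [585.1 165.2  10. ] 608.0100286025314
small1 [ 449.7 -232.2   33. ] 506.1444123380656
small2 [ 364.8 -192.8   33. ] 412.6143201342508
[289.4 141.1] ((632.236083984375, -13.843177795410156), (61.87384796142578, 117.40543365478516), 12.912359237670898)
[145.8 178.6] ((545.2108154296875, 325.4311828613281), (91.62854766845703, 177.2219696044922), 5.919256687164307)
[424.7 183.6] ((523.0787963867188, -323.640869140625), (82.83454895019531, 83.57042694091797), 84.70930480957031)
```

Top and scene views agree to within about 3 mm, apart from the loupe, where they differ by about 8 mm. The fitted tray sizes match the specs. Checking IK for all picks and placings before I move.

```bash
cat >> h.py <<'E'
TR={"weight":((545.2,325.4),5.9),"vial":((632.2,-13.8),12.9),"loupe":((523.1,-323.6),-5.3)}
def bay(t,dy):
    c,a=TR[t]; a=np.radians(a); return np.array([c[0]-np.sin(a)*dy,c[1]+np.cos(a)*dy])
def ori(deg):
    deg=(deg+180)%360-180
    a=np.radians(deg)/2; return np.pi*np.array([np.cos(a),np.sin(a),0.])
def best(xy,z,deg):
    r=[]
    for d in (deg,deg+180):
        q=solver.inverse_kinematics([*xy,z],ori(d))
        if q is not None: r.append((np.abs(np.array(q)-readout.current_qpos()).max(),d,q))
    return min(r,key=lambda t:t[0])[1:] if r else None
E
python3 - <<'E'
from h import *
np.set_printoptions(precision=2,suppress=True)
for n,xy,d in [("v2",(339.5,-302.6),(90,)),("v1",(439,-1),(90,)),("tall",(440,-151.5),(-27,)),("low",(330.8,279),(0,45,90,135)),("loupe",(431,167),(0,45,90,135)),
 ("bv+",bay("vial",28),(12.9,-77)),("bv-",bay("vial",-28),(12.9,-77)),("bw+",bay("weight",43),(51,-39)),("bw-",bay("weight",-43),(51,-39)),("bl",bay("loupe",0),(40,-50))]:
    for dd in d:
        for z in (6,110):
            for e in (dd,dd+180):
                q=solver.inverse_kinematics([*xy,z],ori(e)); print(n,np.array(xy),e,z,q)
E
```

```text
v2 [ 339.5 -302.6] 90 6 [ 1.03  0.53 -0.52  2.19  0.51  0.54  1.69]
v2 [ 339.5 -302.6] 270 6 [ 0.59  0.48 -0.    2.22  0.    0.44 -0.98]
v2 [ 339.5 -302.6] 90 110 [ 1.12  0.34 -0.62  2.14  0.29  0.75  1.89]
v2 [ 339.5 -302.6] 270 110 [ 0.61  0.28 -0.02  2.17  0.01  0.7  -0.99]
v1 [439  -1] 90 6 [ 0.34  0.52 -0.57  2.23  0.56  0.53  0.91]
v1 [439  -1] 270 6 [ 0.05  0.47 -0.22  2.25  0.23  0.45 -1.93]
v1 [439  -1] 90 110 [ 0.58  0.36 -0.84  2.16  0.39  0.77  1.06]
v1 [439  -1] 270 110 [ 0.19  0.28 -0.38  2.18  0.16  0.71 -1.86]
tall [ 440.  -151.5] -27 6 [ 0.42  0.5  -0.27  2.18  0.28  0.49 -0.53]
tall [ 440.  -151.5] 153 6 [ 1.11  0.86 -1.19  2.14  1.05  0.94  1.95]
tall [ 440.  -151.5] -27 110 [ 0.5   0.31 -0.35  2.13  0.16  0.73 -0.43]
tall [ 440.  -151.5] 153 110 [ 1.14  0.57 -1.18  2.09  0.67  0.93  2.25]
low [330.8 279. ] 0 6 [-0.35  0.52 -0.59  2.24  0.58  0.53 -1.39]
low [330.8 279. ] 180 6 [ 0.09  0.81 -1.19  2.22  1.05  0.89  1.36]
low [330.8 279. ] 0 110 [-0.16  0.34 -0.78  2.18  0.35  0.75 -1.18]
low [330.8 279. ] 180 110 [ 0.13  0.5  -1.18  2.16  0.61  0.87  1.72]
low [330
[... 4017 characters left out ...]
w- [549.62 282.63] -39 110 [ 0.    0.65 -0.81  1.75  0.55  0.99 -1.7 ]
bw- [549.62 282.63] 141 110 [ 0.21  0.84 -1.19  1.74  0.85  1.18  1.23]
bl [ 523.1 -323.6] 40 6 [ 0.74  0.68 -0.39  1.82  0.38  0.71  0.84]
bl [ 523.1 -323.6] 220 6 [ 0.32  0.66  0.18  1.86 -0.18  0.64 -1.83]
bl [ 523.1 -323.6] 40 110 [ 0.78  0.54 -0.44  1.78  0.29  0.89  0.91]
bl [ 523.1 -323.6] 220 110 [ 0.32  0.51  0.18  1.81 -0.12  0.83 -1.89]
bl [ 523.1 -323.6] -50 6 [ 0.53  0.65 -0.11  1.84  0.11  0.66 -0.51]
bl [ 523.1 -323.6] 130 6 [ 1.24  1.03 -1.2   1.79  1.08  1.14  1.93]
bl [ 523.1 -323.6] -50 110 [ 0.55  0.51 -0.13  1.79  0.09  0.85 -0.49]
bl [ 523.1 -323.6] 130 110 [ 1.24  0.83 -1.19  1.75  0.84  1.17  2.06]
```

```bash
cat >> h.py <<'E'
def pick(xy,deg,z,opening,strength,hover=110,lift=None):
    manip.move_gripper(opening,strength)
    b=best(xy,hover,deg); d=b[0]
    manip.move_to([*xy,hover],ori(d))
    manip.move_straight([*xy,z],vel=120)
    manip.move_gripper(0,strength)
    w=readout.current_gripper_width()
    print("grip width",w,"pos",readout.current_ee_pos(),"t",readout.current_time())
    return w
def place(xy,deg,z,opening,hover=110,N=2.5,retract=110):
    # z: expected TCP height at touch
    d=best(xy,hover,deg)[0]
    manip.move_to([*xy,hover],ori(d))
    manip.move_straight([*xy,z+8],vel=120)
    print("w before setdown",readout.current_gripper_width())
    hit=manip.move_straight([*xy,z-4],vel=20,contact_N=N)
    p=readout.current_ee_pos(); print("hit",hit,"pos",p,"expected z",z)
    return hit
def release(opening,hover=110):
    manip.move_gripper(opening)
    manip.wait(0.2)
    p=readout.current_ee_pos()
    manip.move_straight([p[0],p[1],hover],vel=150)
    print("released t",readout.current_time())
def snap(name,cam="top"):
    im=optics.read_camera(cam); cv2.imwrite(f"pics/{name}.png",im); return im
E
python3 - <<'E'
from h import *
w=pick((339.5,-302.6),-90,11,50,8)
p=readout.current_ee_pos()
if w>17:
    manip.move_straight([p[0],p[1],60],vel=80)
    print(readout.current_gripper_width())
snap("v2grip","scene"); snap("v2grip_w","wrist")
E
```

```text
grip width 20.187196720541184 pos [ 339.64162624 -302.67391427   11.20421405] t 3.725
20.404391110207683
```

View pics/v2grip.png

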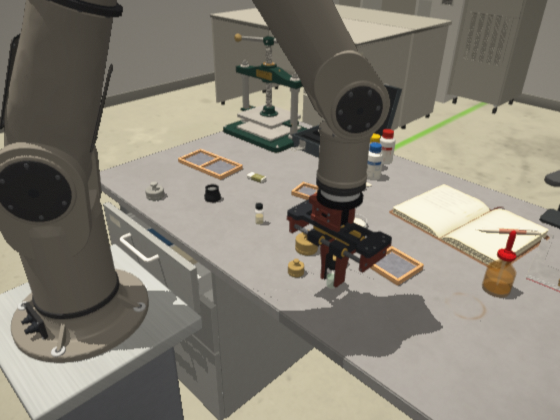

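View pics/v2grip_w.png

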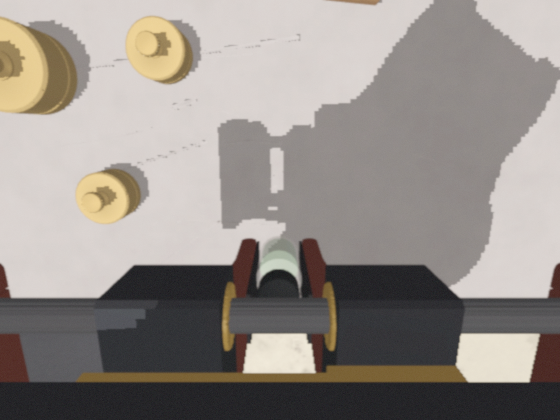

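The vial is held at 20 mm width and upright, at wrist pixel (278,265). Placing it.

Run:
```python
from h import *
p=readout.current_ee_pos(); manip.move_straight([p[0],p[1],120],vel=150)
place(bay("vial",-28),12.9,16,34,hover=120)
snap("v2place","wrist")
```

```text
w before setdown 20.18150230247144
hit True pos [638.7153965  -41.18523388  15.52819843] expected z 16
```

View pics/v2place.png

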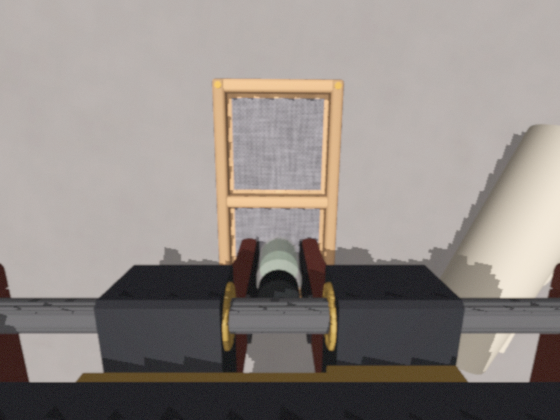

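Centred in the bay, with contact at the expected height. Releasing, then on to the tall weight.

Run:
```python
from h import *
release(34)
snap("v2done","top")
w=pick((440,-151.5),-27,8,68,35)
p=readout.current_ee_pos(); manip.move_straight([p[0],p[1],40],vel=80)
print(readout.current_gripper_width(),readout.current_contact_force())
snap("tg","wrist")
```

```text
released t 9.5167
grip width 48.46998326425104 pos [ 440.00719649 -151.59397734    8.41883362] t 12.6333
48.11749552342848 [-0.24760297 -0.29287608 -4.15793554]
```

View pics/tg.png

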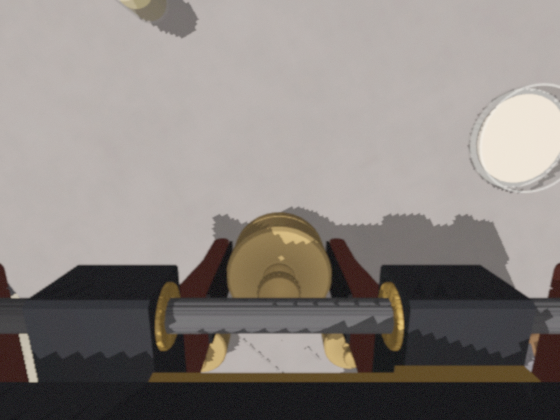

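View pics/v2done.png

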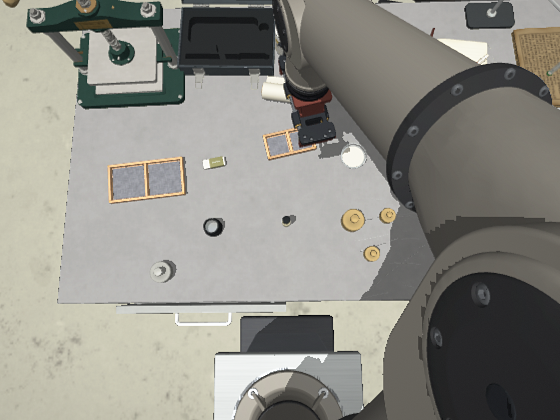

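The tall weight is held at 48 mm. Placing it on the bay diagonal.

Run:
```python
from h import *
p=readout.current_ee_pos(); manip.move_straight([p[0],p[1],125],vel=150)
place(bay("weight",-43),-39,13.4,64,hover=125,N=4)
snap("tp","wrist")
release(63)
snap("tp2","wrist")
```

```text
w before setdown 48.30633411753723
hit True pos [549.85014653 282.63175199  13.08762624] expected z 13.4
released t 18.575
```

View pics/tp.png

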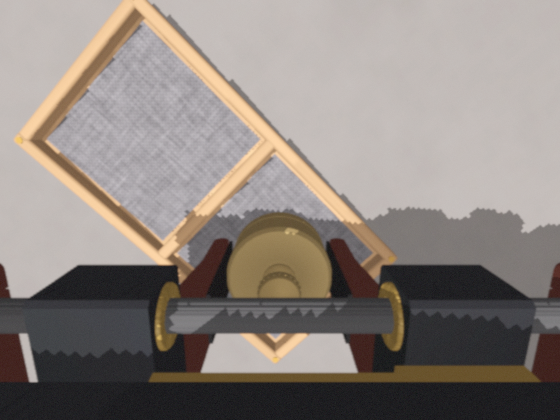

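View pics/tp2.png

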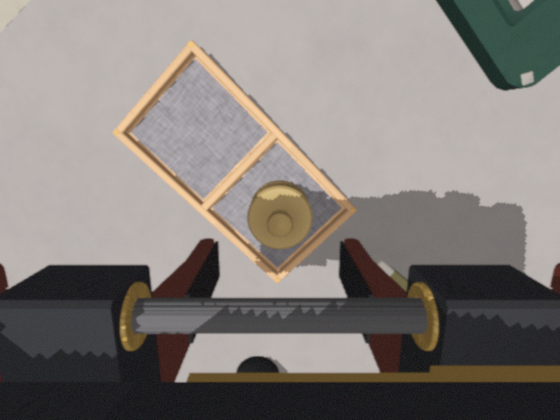

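The tall weight sits centred in the right-hand bay, at wrist pixel (280,215). Next is the low weight.

Run:
```python
from h import *
w=pick((330.8,279),-39,5,66,35)
p=readout.current_ee_pos(); manip.move_straight([p[0],p[1],35],vel=80)
print(readout.current_gripper_width(),readout.current_contact_force())
snap("lg","wrist")
p=readout.current_ee_pos(); manip.move_straight([p[0],p[1],120],vel=150)
if readout.current_gripper_width()>43:
    place(bay("weight",43),-39,10.3,62,hover=120,N=4)
snap("lp","wrist")
```

```text
grip width 46.352794704227456 pos [330.95648913 279.48659434   5.4673765 ] t 21.2667
46.590247948908605 [ 0.67050086 -0.36629671 -3.38198492]
w before setdown 46.461149552741226
hit True pos [541.07734442 368.2214382   10.15915116] expected z 10.3
```

View pics/lg.png

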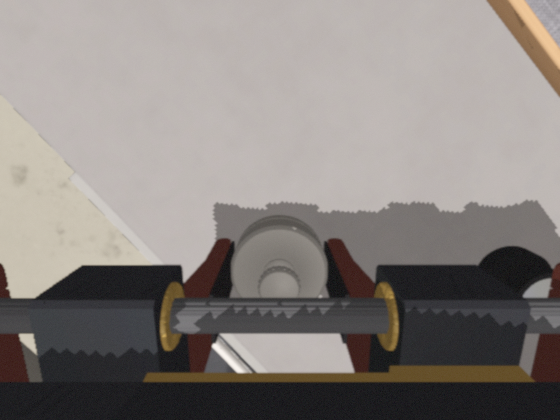

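View pics/lp.png

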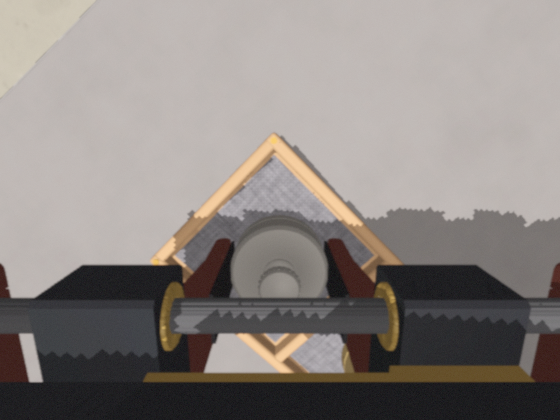

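Run:
```python
from h import *
release(62)
b=best((410,160),150,-50)
manip.move_to([410,160,150],ori(b[0])); manip.wait(0.2)
p=optics.camera_params("wrist"); snap("lou","wrist")
import pickle; pickle.dump(p,open("lou.pkl","wb"))
print(proj("wrist",(431,167,0),p),proj("wrist",(431,167,34),p))
snap("t3")
```

```text
released t 26.475
[287.53411425 178.71841109] [288.55173839 184.65131025]
```

View pics/lou.png

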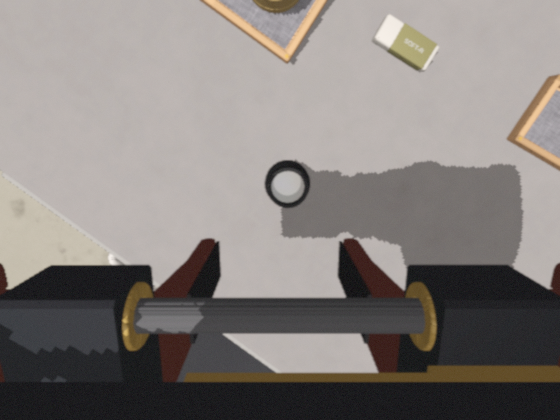

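View pics/t3.png

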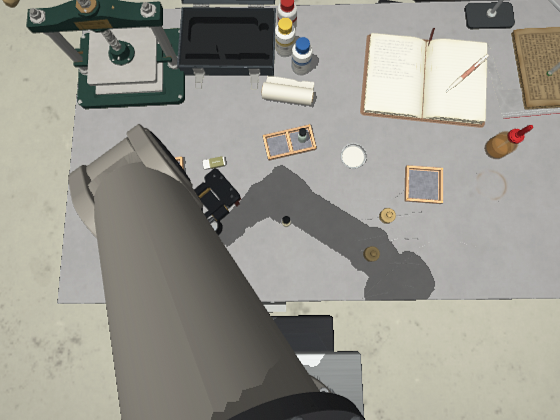

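The loupe shows at wrist pixel (287.5,183.5). That is within about 2 px of the prediction, so I'm picking it with a small refinement.

Run:
```python
from h import *
import pickle
p=pickle.load(open("lou.pkl","rb")); r=ray("wrist",(287.5,183.5),12,p); print(r)
xy=r[:2]
w=pick(xy,-50,3.5,62,15)
p=readout.current_ee_pos(); manip.move_straight([p[0],p[1],30],vel=60)
print(readout.current_gripper_width(),readout.current_contact_force())
snap("log","wrist"); snap("logs","scene")
```

```text
[428.79763196 165.5633755   12.        ]
grip width 39.78170865792281 pos [429.03569168 165.59105818   3.80241594] t 29.7833
39.34819659502169 [ 0.27164289 -0.21989698 -0.24643479]
```

View pics/log.png

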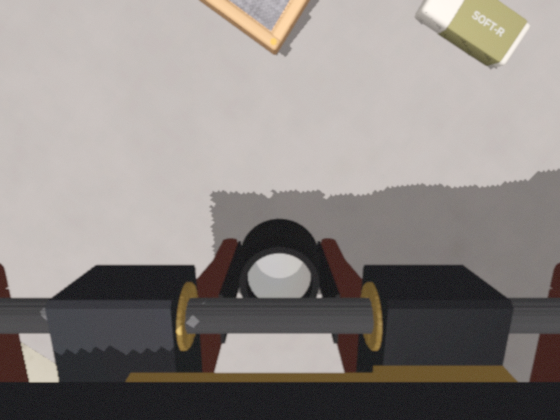

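View pics/logs.png

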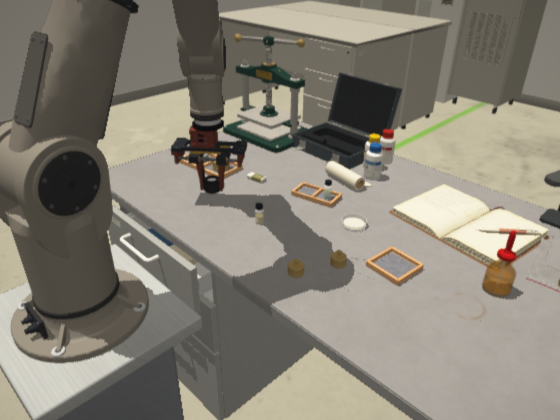

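Run:
```python
from h import *
print(readout.current_gripper_width(),readout.current_contact_force(),readout.current_ee_pos())
im=cv2.imread("pics/logs.png")
cv2.imwrite("pics/logc.png",cv2.resize(im[130:210,160:260],None,fx=7,fy=7,interpolation=cv2.INTER_CUBIC))
```

```text
39.51894451698447 [ 0.7695833  -0.17109779 -0.52492109] [428.85446024 165.45721541  29.83270411]
```

View pics/logc.png

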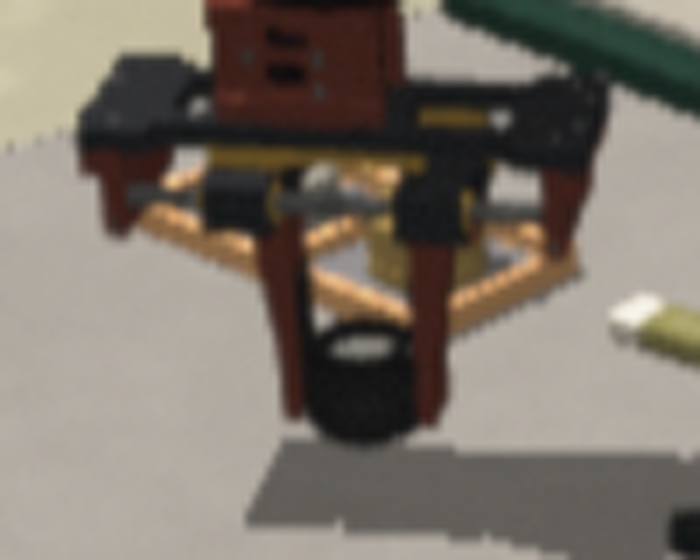

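The loupe is lifted upright, held on its 40 mm band. Wide bay margins allow a straight, moderate-speed carry at z = 80 to keep that grip safe.

Run:
```python
from h import *
p=readout.current_ee_pos(); manip.move_straight([p[0],p[1],80],vel=80)
print(readout.current_gripper_width())
b=bay("loupe",0)
manip.move_straight([*b,80],vel=150)
print(readout.current_gripper_width(),readout.current_ee_pos(),readout.current_contact_force())
manip.move_straight([*b,25],vel=60)
print(readout.current_gripper_width())
snap("lod","wrist")
hit=manip.move_straight([*b,4.5],vel=15,contact_N=2)
print(hit,readout.current_ee_pos(),readout.current_gripper_width())
snap("lod2","wrist")
```

```text
39.36764471749781
39.51090785352874 [ 523.1507786  -323.25738758   80.04623397] [-0.83222108 -0.68083507 -0.87822678]
39.18216323142248
True [ 523.03242513 -323.56883796    8.8759586 ] 39.50874131029512
```

View pics/lod2.png

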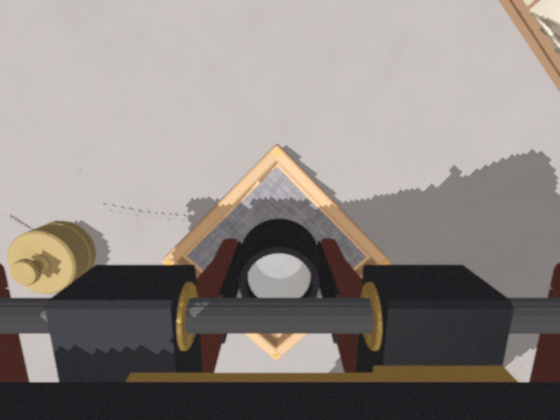

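Contact came at the expected height (8.9 against 8.8), and the loupe is centred. Releasing it, then the last vial.

Run:
```python
from h import *
release(52)
snap("lodone","wrist")
w=pick((439,-1.3),-90,11,50,8)
p=readout.current_ee_pos()
if w>17:
    manip.move_straight([p[0],p[1],50],vel=80)
    snap("v1g","wrist")
    manip.move_straight([p[0],p[1],125],vel=150)
    print(readout.current_gripper_width())
    place(bay("vial",28),12.9,16.2,34,hover=125)
    snap("v1p","wrist")
```

```text
released t 38.3333
grip width 20.675156476281185 pos [439.17362918  -1.3064721   11.19090517] t 41.4417
20.65316117151946
w before setdown 20.496235864895432
hit True pos [626.13746586  13.58883214  15.58489411] expected z 16.2
```

View pics/lodone.png

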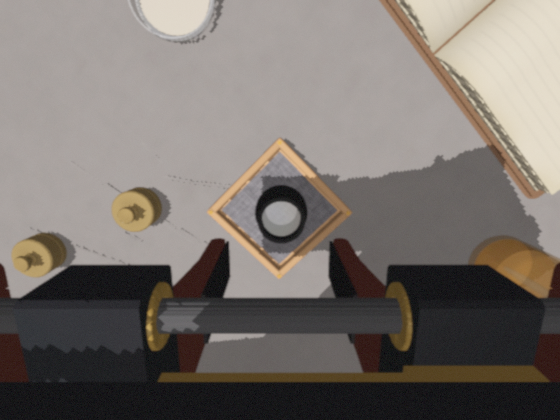

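View pics/v1p.png

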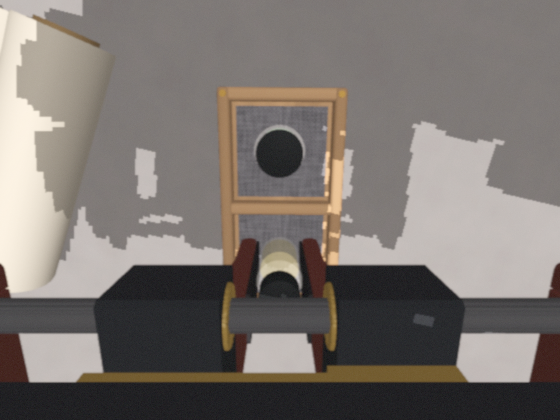

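Both vials are centred. Releasing, moving clear and checking.

Run:
```python
from h import *
release(34,hover=120)
snap("v1d","wrist")
manip.goto_joints([1.043,0.477,0.022,1.555,-0.011,1.109,-0.083]); manip.wait(.5)
t=snap("end","top"); s=snap("ends","scene")
cv2.imwrite("pics/e1.png",cv2.resize(t[115:215,95:295],None,fx=4,fy=4,interpolation=cv2.INTER_CUBIC))
cv2.imwrite("pics/e2.png",cv2.resize(t[120:270,260:460],None,fx=4,fy=4,interpolation=cv2.INTER_CUBIC))
cv2.imwrite("pics/e3.png",cv2.resize(s[140:290,160:430],None,fx=2.9,fy=2.9,interpolation=cv2.INTER_CUBIC))
t0=cv2.imread("pics/top0.png")
for n,(x0,y0,x1,y1) in {"dish":(338,142,370,170),"rubber":(200,152,230,170)}.items():
    print(n,cv2.absdiff(t,t0)[y0:y1,x0:x1].mean())
print(readout.current_time())
```

```text
released t 46.7
dish 0.44828869047619047
rubber 0.4666666666666667
49.925
```

View pics/e1.png

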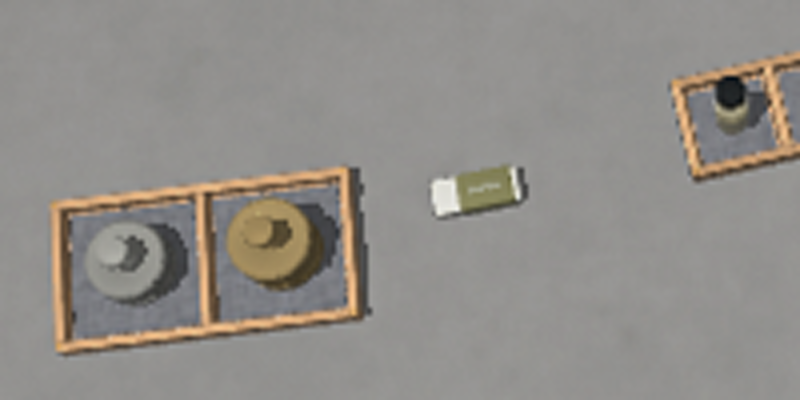

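View pics/e2.png

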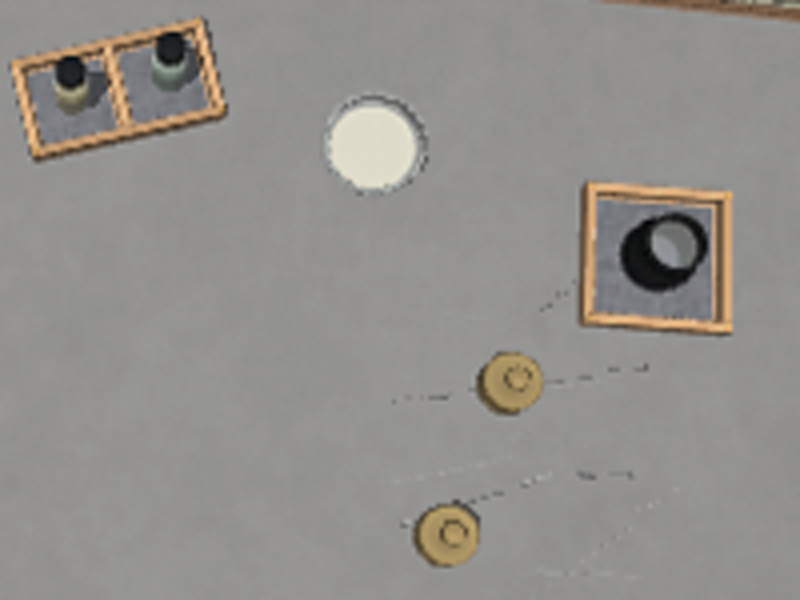

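View pics/e3.png

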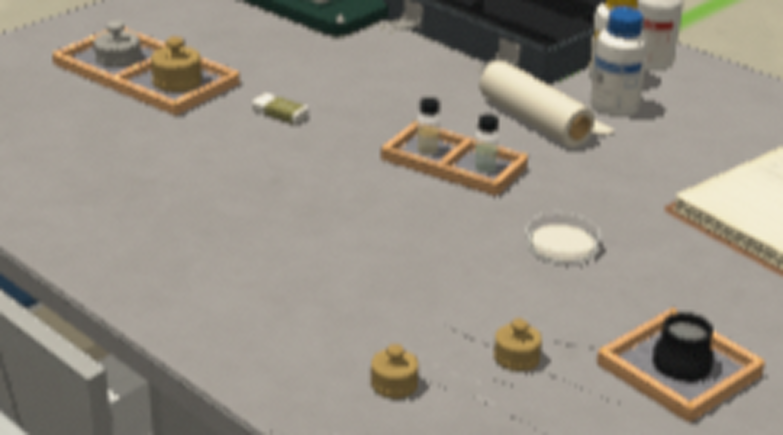

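Run:
```python
from h import *
f=lambda c,o:[(c[0]+.5)/4-.5+o[0],(c[1]+.5)/4-.5+o[1]]
E1=(95,115);E2=(260,120)
for n,c,o,z,t,dy in [("low",(113,251),E1,45,"weight",43),("tall",(261,231),E1,52,"weight",-43),("v+",(71,72),E2,56,"vial",28),("v-",(171,47),E2,56,"vial",-28),("loupe top",(676,243),E2,39,"loupe",0)]:
    print(n,(ray("top",f(c,o),z)[:2]-bay(t,dy)).round(1))
sign_off()
```

```text
low [ 1.  -2.9]
tall [ 0.4 -3.7]
v+ [-0.3 -0.3]
v- [ 1.  -2.7]
loupe top [ 1.  -1.5]
the job is handed in; nothing more can be done
```

All five things are in their trays, and I handed the job in after about 50 s of the 112 s allowed. The large brass weight and the grey weight are in the two large bays, the vials are one in each small bay, and the loupe is in the single bay.

- **Placement:** each thing was lowered until it touched the bay floor, and contact came within 0.7 mm of the expected height. The last top-camera picture puts all five within 4 mm of their bay centres, and they look upright.
- **Left alone:** the petri dish and eraser look unchanged from the first picture. The two smaller brass weights were not touched.
- **Disagreements:** the top and scene cameras differed by about 8 mm on where the loupe stood, so I checked it with the wrist camera before grasping. The gripper then held the loupe on its 40 mm band rather than the 42 mm base, so I carried it at moderate speed, and it did not slip.

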